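# Slip check of a paving flag with a weighted drag sled

## Robot

A 7-joint arm with a two-finger parallel gripper is mounted at the origin on a cart in front of the work surface, level with it; the furniture and walls round the work are solid. World frame = base frame: x ahead of the robot, y to its left, z up, the work surface at z = 0. Lengths are in m, angles in rad, forces in N, time in s.
With the tool pointing down it reaches from about 0.35 to 0.9 m from the base axis. Payload 7.2 kg.
Tool frame: the origin (TCP) lies on the mounting face of the last link; the fingertips stand 182 mm ahead of it and the grasp point (between the pads) lies hold_point_z ahead of it (hold_point_z is the distance from the TCP to the grasp point, in m); z points along the fingers, y is the line along which they close (so a half turn about z gives the same grasp; the last joint's range is limited). The gripper opens to 88 mm and grips with 3 to 60 N. Pads are 20 mm wide; open, the fingers measure 115 mm over their backs; the gripper's body (75 mm by 178 mm) begins 61 mm behind the grasp point.
Start: joints at [-1.266, 0.411, -0.013, 1.596, 0.006, 1.134, -0.082], TCP at [0.228, 0.582, 0.405] pointing down, gripper open.
Joint ranges: [-2.95, 2.95], [-0.29, 1.99], [-1.47, 1.44], [0.14, 2.54], [-1.03, 4.17], [0.13, 1.85], [-2.86, 2.86]. Speed limits (rad/s): [2.39, 2.39, 3.01, 3.01, 3.14, 3.14, 3.14].

## Interface

Orientations are given as a unit quaternion [w, x, y, z].
In Python, from cell import observe, capture, camera_params, job_done, hold_point_z gives the robot as it stands.
- The arm moves only by the shell command python3 -m creep 'ROWS' [FORCE]. ROWS is JSON, a list of rows, each a list of 3 entries, a list of its own where there are three numbers: the turn, a rotation vector about the tool's x, y, z in rad, then the shift along the tool's x, y, z in mm, then the finger opening in mm, from 0 to 87.8. In form: [[[wx, wy, wz], [x, y, z], gripper], ...]. A call has 1 to 10 rows; each row shifts and turns the commanded pose from where the row before left it, along the tool's axes as they then stand; what a row does not reach is not made up. A row lasts 1/8 s, in which the tool goes at most 62.5 mm and 10.7 degrees, less where a joint would pass 70% of its speed; a pose out of reach is approached as far as the arm can. A call with a gripper value outside its range is refused whole. The fingers move at their own pace and stop on an object; FORCE is the grip in N (left out, the last holds). Time passes only in rows, so rows that do not move let the fingers close. It gives the time, the measured TCP pose, the force, the opening and the grip force at its end, in the units of the state.
- observe(): the state, without advancing time (a new reading comes with each control period).
- capture(name): name is "scene" or "top"; returns (picture, depth): 400x640x3 uint8, blue, green, red; 400x640 float32, m along the optical axis (not along the pixel's ray), 0 where there is no reading.
- camera_params(name): a dict with "intrinsics" (3x3 intrinsics, pixels), "D" ([k1, k2, p1, p2, k3] as OpenCV has them; the pictures are not rectified), "origin" and "rotation" of the camera in the world. Camera axes: x right, y down, z forward; pixel columns grow to the right and rows downward; lengths in m; the calibration is good to about 2 mm. A picture is of the moment at which its call begins. camera_params takes no time and is no camera call.
- job_done(): hands the job in; it is judged then, once.
The state is a dict: "time": time; "q": joint angles; "dq": joint speeds; "effort": joint torques, N m; "tcp_pos": TCP position; "tcp_rot": TCP orientation; "wrist_force": force on the tool from outside, world axes, zero at the start; "torque": the same for the moment, N m; "gripper_width": opening from 0.0 (shut) to 1.0 (fully open); "grip_force": force on a finger pad.
Only numpy, scipy, OpenCV 4.12 (cv2) and the standard library are available. Lean on these libraries where they do the work, as an engineer would, in place of code of your own. Each camera call takes 0.05 s, during which the arm holds its last target. There are 200 camera calls.

## Task

Slip-check the grey paving flag: set all three concrete specimens (the cube, the tall core and the short core) down in the tray of the drag sled as its ballast, side by side on the tray floor and without dropping them. Then take the orange handle of the sled's spring gauge and draw the rod out until its red band stands at the mouth of the tube, without overpulling, and finish while still holding it there. The sled must stay where it is on the flag all the while, and the caliper, tape measure and spring clamp are to be left alone.

Things in the scene. Friction and masses are not known exactly. Their poses are not given: they have to be found in the camera images.
- sled: The drag sled, loose, 0.5 kg: aluminium tray on two rubber-soled runners, standing on the flag; origin under its centre, z up, y along it; its front, where gauge and handle come out, is -y. It is 124 mm wide, 236 mm long without the gauge. It holds by friction alone: with all three specimens aboard it withstands a pull of 10 N or more, empty only 4 to 5 N
- paving_flag: The grey concrete paving flag, fixed, 150 mm (x) by 330 mm (y), 25 mm thick; origin at the centre of its underside
- tray_floor (a point): Centre of the tray's black ribbed rubber floor, 48 mm above the flag and 73 mm above the worktop; axes as the sled's. The tray is 116 mm wide (x) and 228 mm long (y) inside; its rim stands 12 mm above the floor and is 4 mm thick
- gauge_mouth (a point): Mouth of the spring gauge: the front face of the brass collar (21 mm diameter) on the steel tube fixed under the tray, 136 mm in front of the tray's centre, 28 mm above the flag (53 mm above the worktop). Axes as the sled's; the rod slides out of it to -y
- pull_handle (a point): Centre of the orange grip of the rod's level D-shaped handle, on the rod's axis, 60 mm in front of the gauge's mouth when the rod is home, 53 mm above the worktop. The grip is a bar 12 mm thick, 42 mm long, across the rod (along x; axes as the sled's). The D is 61 mm wide outside, 47 mm inside; behind the grip is an opening of 30 mm along the rod for a finger
- gauge_rod (a joint): How far the rod (8 mm steel) is drawn out, in m: 0 home, stop at 0.060; it moves to the sled's -y. Its inner spring pulls it home with about 1.5 N at 0, 6.5 N at 0.040 (125 N/m). A red band 10 mm long is painted on the rod: the tube's mouth is at its front end at 0.035, its middle at 0.040, its rear end at 0.045. Black rings at 0.010, 0.020, 0.030, 0.050
- cubea_mid (a point): Centre of the concrete cube, 50 x 50 x 50 mm, dark grey, about 0.29 kg, standing on the worktop; axes square to its faces, z up
- corea_mid (a point): Centre of the tall concrete core, a grey cylinder 50 mm in diameter and 100 mm high standing upright on the worktop, about 0.46 kg; z is its axis
- coreb_mid (a point): Centre of the short concrete core, a grey cylinder 45 mm in diameter and 80 mm long lying on its side on the worktop, about 0.30 kg; y is its (level) axis. It can roll
- caliper: Bystander: digital caliper, 74 x 188 x 12 mm, lying flat; origin at the centre of its underside, long along y
- tape_measure: Bystander: yellow tape measure, 62 x 74 x 36 mm; origin at the centre of its underside
- spring_clamp: Bystander: orange and black spring clamp, 32 x 100 x 16 mm, lying flat; origin at the centre of its underside, long along y
Things that resemble listed ones, but are neither listed nor needed, are in the scene too. Several things look just like the part that bears cubea_mid: the one meant starts farthest from the robot's base.

How it is judged:
On the way, in this order (a step that is already met when the one before it is completed fails the run):
1. all three specimens stand or lie in the sled's tray and are let go (x of cubea_mid in the frame of tray_floor between -0.058 and 0.058 m and y of cubea_mid in the frame of tray_floor between -0.114 and 0.114 m and z of cubea_mid in the frame of tray_floor between 0.015 and 0.04 m and x of corea_mid in the frame of tray_floor between -0.058 and 0.058 m and y of corea_mid in the frame of tray_floor between -0.114 and 0.114 m and z of corea_mid in the frame of tray_floor between 0.015 and 0.06 m and x of coreb_mid in the frame of tray_floor between -0.058 and 0.058 m and y of coreb_mid in the frame of tray_floor between -0.114 and 0.114 m and z of coreb_mid in the frame of tray_floor between 0.015 and 0.05 m and contact force between the fingers and cube_a below 0.3 N and contact force between the fingers and core_a below 0.3 N and contact force between the fingers and core_b below 0.3 N), for 0.2 s.
2. the fingers hold the handle with the tube's mouth within the red band, the sled still in its place (value of joint gauge_rod between 0.035 and 0.045 m and contact force between the fingers and gauge_rod above 2 N and distance of tray_floor from where it was at the start of the episode below 0.015 m), for 0.5 s.
At the end, for the whole second after the job is handed in: The fingers hold the handle (more than 2 N) with the rod still and drawn out 35 to 45 mm (the tube's mouth within the red band), all three specimens in the tray on its floor and let go, and the sled at rest within 15 mm of where it began (all of step 1 and all of step 2 and velocity of joint gauge_rod between -0.01 and 0.01 m/s and linear speed of sled below 0.01 m/s); the arm keeps its last pose, push and grip.
It fails at once if the sled is dragged or pushed 20 mm or more from its place (distance of tray_floor from where it was at the start of the episode above 0.02 m).
It fails at once if the rod is overpulled, 7 mm or more past the red band (value of joint gauge_rod above 0.052 m).
It fails at once if a specimen is dropped (falls more than about 25 mm) ((linear speed of cube_a above 0.7 m/s and contact force between anything else and cube_a below 0.05 N) or (linear speed of core_a above 0.7 m/s and contact force between anything else and core_a below 0.05 N) or (linear speed of core_b above 0.7 m/s and contact force between anything else and core_b below 0.05 N)).
It fails at once if the caliper, the tape measure or the spring clamp is moved more than 20 mm (distance of any of caliper, tape_measure, spring_clamp from where it was at the start of the episode above 0.02 m).
It also fails if it takes over 72 s, if anything falls off the work surface, if the arm or the gripper's body presses on something with over 40 N, if the wrist force passes 120 N, or if a joint passes its speed limit or range.

## Working session

There is one attempt and no reset: what is moved stays moved. The work goes in short steps, Python scripts to look and compute and a shell command to move; the robot and the scene stay as the last step left them, time stands still between calls to the robot, and variables do not carry over. Pictures are saved under pics/ and viewed, at most 10 in all, crops included, and the job is handed in when it is done.

```bash
mkdir -p pics
cat > h.py <<'E'
import numpy as np, cv2
from cell import *
def cap(n):
    im,d=capture(n); return im,d,camera_params(n)
def pts(d,P):
    K=np.array(P["intrinsics"]);D=np.array(P["D"]);h,w=d.shape
    u,v=np.meshgrid(np.arange(w),np.arange(h))
    n=cv2.undistortPoints(np.stack([u,v],-1).reshape(-1,1,2).astype(float),K,D).reshape(h,w,2)
    c=np.dstack([n,np.ones((h,w))])*d[...,None]
    return c@np.array(P["rotation"]).T+np.array(P["origin"])
def ray(P,uv,z):
    n=cv2.undistortPoints(np.array(uv,float).reshape(-1,1,2),np.array(P["intrinsics"]),np.array(P["D"])).reshape(-1,2)
    r=np.c_[n,np.ones(len(n))]@np.array(P["rotation"]).T;o=np.array(P["origin"])
    return o+r*((z-o[2])/r[:,2])[:,None]
E
python3 - <<'E'
from h import *
print(hold_point_z); o=observe(); print({k:np.round(v,3) for k,v in o.items()})
for n in("scene","top"):
    im,d,P=cap(n); cv2.imwrite(f"pics/{n}0.png",im); np.savez(f"{n}0.npz",im=im,d=d)
    print(n,np.round(P["origin"],3),np.round(P["rotation"],3).tolist(),P["D"])
E
```

```text
0.1633
{'time': np.float64(0.0), 'q': array([-1.266,  0.412, -0.013,  1.597,  0.006,  1.134, -0.082]), 'dq': array([ 0.   , -0.001, -0.001,  0.   , -0.001,  0.003,  0.   ]), 'effort': array([ 1.0000e-03, -5.8794e+01,  6.4200e-01, -2.9107e+01, -5.4000e-02,
        1.8000e-02,  0.0000e+00]), 'tcp_pos': array([0.228, 0.582, 0.404]), 'tcp_rot': array([-0.   ,  0.185,  0.983, -0.001]), 'wrist_force': array([-0.476,  1.189, -0.77 ]), 'torque': array([0.033, 0.047, 0.081]), 'grip_force': np.float64(0.0), 'gripper_width': np.float64(1.003)}
scene [ 1.542 -0.458  0.844] [-0.399, 0.734, 0.485, -0.258] [-0.08848054  0.          0.          0.          0.        ]
top [0.306 0.005 1.686] [0.04, -0.699, 0.712, -0.045] [-0.04745476  0.          0.          0.          0.        ]
```

View pics/top0.png

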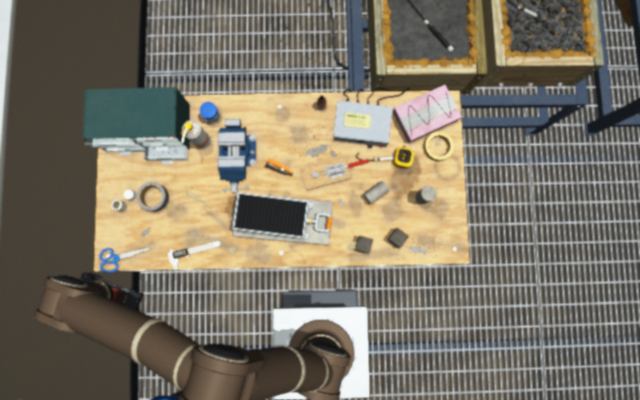

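View pics/scene0.png

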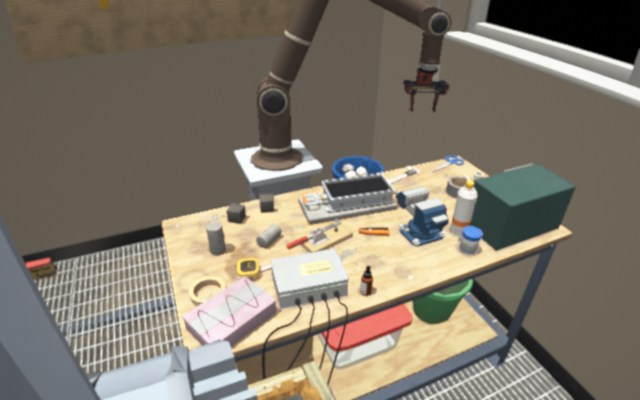

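The top view shows the tray at (271,215), handle (328,223), cubes (364,244) and (397,238), short core (375,192), and tall core (426,194). The scene view shows the same objects: cubes (236,213)/(267,203), tall core (216,237), short core (269,235). The camera rotations are quaternions, so I'll convert them before measuring.

```bash
sed -i '3,4c\def cap(n):\n    im,d=capture(n); return im,d,par(n)\ndef par(n):\n    P=dict(camera_params(n)); q=P["rotation"]; P["rotation"]=R.from_quat([q[1],q[2],q[3],q[0]]).as_matrix(); return P' h.py; sed -i '1a from scipy.spatial.transform import Rotation as R' h.py
cat > m.py <<'E'
from h import *
def comps(name,im,d,lo,hi,mn=15):
    P=par(name); p=pts(d,P); X=p[...,0];Y=p[...,1];Z=p[...,2]
    m=((d>0)&(Z>lo)&(Z<hi)&(X>0.3)&(X<0.9)&(Y>-0.45)&(Y<0.5)).astype(np.uint8)
    n,l,s,c=cv2.connectedComponentsWithStats(m,connectivity=4)
    for i in range(1,n):
        if s[i,4]<mn: continue
        q=p[l==i]; z=np.percentile(q[:,2],90)
        t=q[:,:2].astype(np.float32); r=cv2.minAreaRect(t*1000)
        print(name,np.round(c[i]),s[i,4],"mean",np.round(q.mean(0),4),"ztop",round(z,4),"rect",np.round(r[0]),np.round(r[1]),round(r[2],1))
E
python3 - <<'E'
from m import *
for n in("scene","top"):
    f=np.load(f"{n}0.npz"); comps(n,f["im"],f["d"],0.012,0.2); print()
im=np.load("top0.npz")["im"]; a=cv2.resize(im[170:265,220:445],None,fx=3.5,fy=3.5,interpolation=cv2.INTER_CUBIC)
cv2.imwrite("pics/c1.png",a)
im=np.load("scene0.npz")["im"]; a=cv2.resize(im[150:290,190:420],None,fx=3.4,fy=3.4,interpolation=cv2.INTER_CUBIC)
cv2.imwrite("pics/c2.png",a)
E
```

```text
scene [347. 235.] 9901 mean [0.6597 0.0277 0.0618] ztop 0.1057 rect [616.   8.] [509. 617.] 12.2
scene [484. 215.] 3728 mean [0.8053 0.4305 0.1055] ztop 0.1779 rect [784. 430.] [168. 179.] 80.1
scene [266. 202.] 247 mean [ 0.3738 -0.1562  0.0415] ztop 0.0539 rect [ 363. -153.] [50. 57.] 73.0
scene [236. 212.] 289 mean [ 0.3924 -0.2708  0.0403] ztop 0.0537 rect [ 384. -269.] [52. 56.] 53.9
scene [216. 236.] 512 mean [ 0.5369 -0.3652  0.0683] ztop 0.1022 rect [ 527. -365.] [52. 53.] 75.1
scene [268. 235.] 350 mean [ 0.5506 -0.2037  0.0362] ztop 0.047 rect [ 541. -201.] [45. 83.] 35.2
scene [374. 230.] 178 mean [0.6366 0.1355 0.0167] ztop 0.0192 rect [636. 132.] [101.  31.] 65.8
scene [237. 303.] 3687 mean [ 0.7992 -0.3645  0.0447] ztop 0.0531 rect [ 764. -358.] [184. 273.] 90.0
scene [366. 281.] 279 mean [ 0.8678 -0.0237  0.0534] ztop 0.0839 rect [865. -22.] [34. 26.] 56.6

top [179. 123.] 2073 mean [0.7642 0.4485 0.1372] ztop 0.1809 rect [771. 437.] [210. 127.] 0.2
top [422. 115.] 1867 mean [ 0.8052 -0.3681  0.0486] ztop 0.0551 rect [ 811. -382.] [132. 193.] 24.4
top [362. 123.] 2347 
[... 795 characters left out ...]
 0.0209 rect [634. 162.] [44. 11.] 61.8
top [280. 166.] 15 mean [0.6397 0.1294 0.0176] ztop 0.0228 rect [639. 129.] [21. 10.] 56.8
top [287. 170.] 25 mean [0.6217 0.1026 0.0177] ztop 0.0228 rect [621. 104.] [35. 13.] 53.6
top [282. 171.] 28 mean [0.6188 0.1231 0.0164] ztop 0.0208 rect [616. 122.] [31. 17.] 44.0
top [376. 192.] 304 mean [ 0.5377 -0.1985  0.0398] ztop 0.0481 rect [ 540. -200.] [45. 79.] 35.3
top [426. 195.] 249 mean [ 0.519  -0.3594  0.0853] ztop 0.1037 rect [ 522. -364.] [46. 52.] 19.0
top [398. 237.] 256 mean [ 0.382  -0.2675  0.0475] ztop 0.0547 rect [ 382. -270.] [51. 51.] 51.6
top [363. 243.] 238 mean [ 0.3628 -0.1511  0.049 ] ztop 0.0555 rect [ 363. -152.] [50. 50.] 73.6
```

View pics/c1.png

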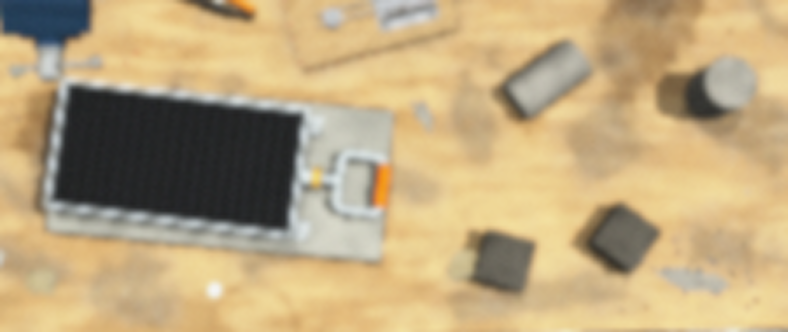

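View pics/c2.png

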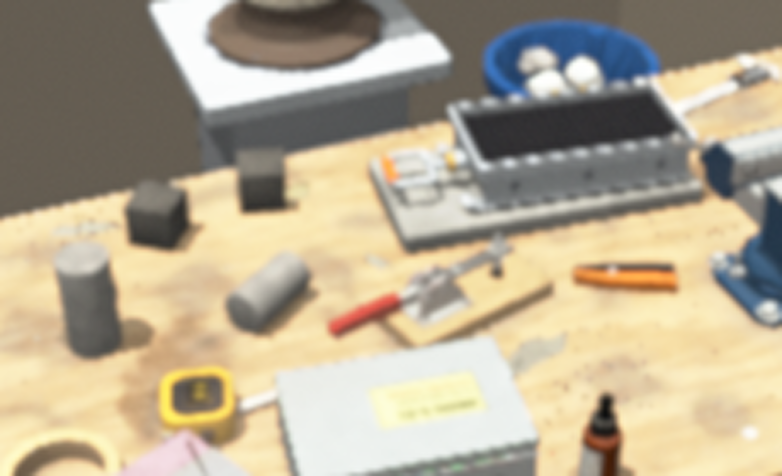

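The two dark cubes are at top (398,237) → (0.382,-0.270), 0.468 m from the base, and (363,243) → (0.363,-0.152), 0.393 m away. The crops show them as identical cubes with no third one in sight, so cubea is the farther one, at (398,237). The tall core stands at (426,195) and the short core lies at (376,192). Next I'll measure the tray and handle.

Run:
```python
from m import *
f=np.load("top0.npz"); im,d=f["im"],f["d"]; P=par("top"); p=pts(d,P)
hsv=cv2.cvtColor(im,cv2.COLOR_BGR2HSV)
m=np.zeros(d.shape,np.uint8); m[185:245,225:312]=(im[185:245,225:312].max(-1)<60)
n,l,s,c=cv2.connectedComponentsWithStats(m); i=1+np.argmax(s[1:,4]); print("black",s[i],c[i])
uv=np.argwhere(l==i)[:,::-1]
for z in(.073,.085):
    q=ray(P,uv,z)[:,:2]; r=cv2.minAreaRect((q*1000).astype(np.float32)); print(z,r,q.mean(0))
print("floor depth z",np.median(p[l==i][:,2]))
# rim: depth points z .078-.095
X,Y,Z=p[...,0],p[...,1],p[...,2]
w=np.zeros_like(m);w[185:245,225:312]=1
b=(w>0)&(Z>.081)&(Z<.1); r=cv2.minAreaRect((p[b][:,:2]*1000).astype(np.float32)); print("rim",b.sum(),r,np.median(Z[b]))
# orange
def org(name,im,d,win):
    P=par(name);p=pts(d,P);h=cv2.cvtColor(im,cv2.COLOR_BGR2HSV);k=np.zeros(d.shape,bool);y0,y1,x0,x1=win
    k[y0:y1,x0:x1]=((h[...,0]<16)&(h[...,1]>170)&(h[...,2]>120))[y0:y1,x0:x1]
    uv=np.argwhere(k)[:,::-1]; print(name,"orange",len(uv),uv.mean(0),"ray59",ray(P,[uv.mean(0)],.058),"depth",np.median(p[k],0))
    r=cv2.minAreaRect((ray(P,uv,.058)[:,:2]*1000).astype(np.float32)); print(r)
org("top",im,d,(205,240,320,340))
f=np.load("scene0.npz"); org("scene",f["im"],f["d"],(190,215,298,325))
# flag
b=(np.abs(Z-.026)<.006)&(X>.35)&(X<.6)&(Y>-.08)&(Y<.35); r=cv2.minAreaRect((p[b][:,:2]*1000).astype(np.float32)); print("flag",b.sum(),r)
```

```text
black [ 236  195   69   40 2087] [270.19741255 214.623862  ]
0.073 ((463.5398864746094, 158.1976776123047), (218.57313537597656, 106.37899780273438), 81.76313018798828) [0.4633837  0.15848867]
0.085 ((462.3704833984375, 157.05780029296875), (216.9468536376953, 105.58747863769531), 81.76311492919922) [0.4622155  0.15734662]
floor depth z 0.07320378870404531
rim 309 ((475.4334716796875, 168.5040740966797), (258.7923889160156, 143.9879150390625), 81.63758850097656) 0.08550765221928347
top orange 11 [328. 223.] ray59 [[ 0.43299634 -0.03340375  0.058     ]] depth [ 0.43063865 -0.0334643   0.05933117]
((434.65179443359375, -35.1108283996582), (10.04104232788086, 30.216598510742188), 88.79803466796875)
scene orange 0 [nan nan] ray59 [[nan nan nan]] depth [nan nan nan]<stdin>:18: RuntimeWarning: Mean of empty slice.
  ret = um.true_divide(
  return _methods._mean(a, axis=axis, dtype=dtype,
Traceback (most recent call last):
  File "h.py", line 15, in ray
    n=cv2.undistortPoints(np.array(uv,float).reshape(-1,1,2),np.array(P["intrinsics"]),np.array(P["D"])).reshape(-1,2)
      ~~~~~~~~~~~~~~~~~~~^^^^^^^^^^^^^^^^^^^^^^^^^^^^^^^^^^^^^^^^^^^^^^^^^^^^^^^^^^^^^^^^^^^^^^^^^^^^^^^
cv2.error: OpenCV(4.12.0) /io/opencv/modules/calib3d/src/undistort.dispatch.cpp:347: error: (-215:Assertion failed) CV_IS_MAT(_src) && CV_IS_MAT(_dst) && (_src->rows == 1 || _src->cols == 1) && (_dst->rows == 1 || _dst->cols == 1) && _src->cols + _src->rows - 1 == _dst->rows + _dst->cols - 1 && (CV_MAT_TYPE(_src->type) == CV_32FC2 || CV_MAT_TYPE(_src->type) == CV_64FC2) && (CV_MAT_TYPE(_dst->type) == CV_32FC2 || CV_MAT_TYPE(_dst->type) == CV_64FC2) in function 'cvUndistortPointsInternal'
```

```bash
cat > go.py <<'E'
import sys
from h import *
# usage: go.py x y z(grasp) theta_deg  -> turn about tool z (rad), then shift in the turned tool frame (mm)
x,y,z,th=map(float,sys.argv[1:5]); o=observe(); q=o["tcp_rot"]; M=R.from_quat([q[1],q[2],q[3],q[0]]).as_matrix()
g=o["tcp_pos"]+M[:,2]*hold_point_z; cur=np.degrees(np.arctan2(M[1,1],M[0,1]))
dt=(th-cur+90)%180-90; w=-np.radians(dt)
M2=M@R.from_rotvec([0,0,w]).as_matrix(); s=M2.T@(np.array([x,y,z])-g)*1000
print("t %.2f"%o["time"],"grasp",np.round(g,4),"theta %.1f"%cur,"tilt",np.round(M[:2,2],4),"q7 %.2f"%o["q"][6],"| turn %.3f"%w,"shift",np.round(s,1),"| F",np.round(o["wrist_force"],1),"w %.1f"%(o["gripper_width"]*87.8),"gf %.1f"%o["grip_force"])
E
python3 - <<'E'
from m import *
for n in("top","scene"):
    f=np.load(f"{n}0.npz");p=pts(f["d"],par(n));b=(p[...,2]>.095)&(p[...,2]<.108)&(abs(p[...,0]-.525)<.05)&(abs(p[...,1]+.364)<.05)
    q=p[b];print(n,b.sum(),q.mean(0),cv2.minEnclosingCircle((q[:,:2]*1000).astype(np.float32)))
E
python3 go.py 0.540 -0.200 0.15 35.3
```

```text
top 157 [ 0.52162755 -0.36420209  0.10043983] ((521.9290161132812, -364.39862060546875), 24.909259796142578)
scene 154 [ 0.52703797 -0.36420469  0.10123706] ((523.9556884765625, -363.9024353027344), 26.153711318969727)
t 0.10 grasp [0.2275 0.5817 0.2406] theta 68.6 tilt [-0.0004 -0.0014] q7 -0.08 | turn 0.582 shift [-818.4 -196.6   91.6] | F [-0.2 -0.8  0. ] w 88.0 gf 0.0
```

```bash
python3 -m creep '[[[0,0,0.1455],[0,0,0],80],[[0,0,0.1455],[0,0,0],80],[[0,0,0.1455],[0,0,0],80],[[0,0,0.1455],[0,0,0],80],[[0,0,0],[-55,-13,0],80],[[0,0,0],[-55,-13,0],80],[[0,0,0],[-55,-13,0],80],[[0,0,0],[-55,-13,0],80],[[0,0,0],[-55,-13,0],80],[[0,0,0],[-55,-13,0],80]]' 20; python3 go.py 0.540 -0.200 0.15 35.3
```

```text
time: 1.35
tcp_pos: [0.355, 0.2657, 0.4046]
tcp_rot: [-0.0, 0.459, 0.888, 0.0]
wrist_force: [0.9, 0.5, -0.9]
gripper_width: 0.911
grip_force: 0.0
t 1.35 grasp [0.355  0.2658 0.2413] theta 35.3 tilt [-0.0001  0.0001] q7 -0.10 | turn -0.000 shift [-487.  -118.1   91.2] | F [ 0.9  0.5 -0.9] w 80.0 gf 0.0
```

```bash
python3 -m creep '[[[0,0,0],[-60,-14.5,0],80],[[0,0,0],[-60,-14.5,0],80],[[0,0,0],[-60,-14.5,0],80],[[0,0,0],[-60,-14.5,0],80],[[0,0,0],[-60,-14.5,0],80],[[0,0,0],[-60,-14.5,0],80],[[0,0,0],[-60,-14.5,10],80],[[0,0,0],[-40,-10,30],80],[[0,0,0],[0,0,30],80],[[0,0,0],[0,0,0],80]]'; python3 go.py 0.540 -0.200 0.0235 35.3
```

```text
time: 2.6
tcp_pos: [0.5286, -0.1722, 0.3324]
tcp_rot: [-0.002, 0.46, 0.888, -0.001]
wrist_force: [1.1, -0.7, 0.5]
gripper_width: 0.912
grip_force: 0.0
t 2.60 grasp [ 0.5277 -0.1721  0.1691] theta 35.2 tilt [-0.0051  0.0005] q7 1.12 | turn -0.001 shift [-30.3  -5.5 145.6] | F [ 1.1 -0.7  0.5] w 80.0 gf 0.0
```

```bash
python3 -m creep '[[[0,0,0],[-30,-5.5,40],80],[[0,0,0],[0,0,40],80],[[0,0,0],[0,0,30],80],[[0,0,0],[0,0,0],80],[[0,0,0],[0,0,0],80]]'; python3 go.py 0.540 -0.200 0.0235 35.3
```

```text
time: 3.22
tcp_pos: [0.543, -0.1997, 0.2265]
tcp_rot: [0.001, 0.459, 0.888, 0.0]
wrist_force: [0.2, -0.7, -1.0]
gripper_width: 0.911
grip_force: 0.0
t 3.23 grasp [ 0.5433 -0.1998  0.0632] theta 35.3 tilt [ 0.0021 -0.0003] q7 1.26 | turn 0.001 shift [ 1.8 -2.9 39.7] | F [ 0.2 -0.7 -1. ] w 80.0 gf 0.0
```

```bash
python3 -m creep '[[[0,0,0],[1.5,-2.5,20],80],[[0,0,0],[0,0,19],80],[[0,0,0],[0,0,0],60],[[0,0,0],[0,0,0],38],[[0,0,0],[0,0,0],38],[[0,0,0],[0,0,0],38],[[0,0,0],[0,0,0],38],[[0,0,0],[0,0,0],38]]' 25; python3 go.py 0.540 -0.200 0.0235 35.3
```

```text
time: 4.22
tcp_pos: [0.5395, -0.2003, 0.1861]
tcp_rot: [0.0, 0.46, 0.888, 0.0]
wrist_force: [-0.2, 0.3, 6.1]
gripper_width: 0.507
grip_force: 25.0
t 4.22 grasp [ 0.5396 -0.2003  0.0228] theta 35.3 tilt [ 0.0006 -0.0002] q7 1.30 | turn -0.000 shift [-0.   0.5 -0.7] | F [-0.2  0.3  6.1] w 44.5 gf 25.0
```

```bash
python3 -m creep '[[[0,0,0],[0,0,-30],38],[[0,0,0],[0,0,-50],38],[[0,0,0],[0,0,-50],38],[[0,0,0.152],[0,0,0],38],[[0,0,0.152],[0,0,0],38],[[0,0,0.152],[0,0,0],38],[[0,0,0.152],[0,0,0],38],[[0,0,0.152],[0,0,0],38],[[0,0,0],[0,0,0],38]]'; python3 go.py 0.4717 0.2263 0.15 -8.24
```

```text
time: 5.35
tcp_pos: [0.5392, -0.1996, 0.3149]
tcp_rot: [-0.0, 0.756, 0.655, -0.001]
wrist_force: [-0.4, 0.6, -3.3]
gripper_width: 0.506
grip_force: 25.0
t 5.35 grasp [ 0.539  -0.1996  0.1516] theta -8.2 tilt [-0.0014  0.    ] q7 0.55 | turn 0.001 shift [ 411.8 -127.6    1.8] | F [-0.4  0.6 -3.3] w 44.5 gf 25.0
```

```bash
python3 -m creep '[[[0,0,0],[40,-12,0],38],[[0,0,0],[58,-18,0],38],[[0,0,0],[58,-18,0],38],[[0,0,0],[58,-18,0],38],[[0,0,0],[58,-18,0],38],[[0,0,0],[58,-18,0],38],[[0,0,0],[50,-16,0],38],[[0,0,0],[30,-9.5,0],38],[[0,0,0],[0,0,0],38],[[0,0,0],[0,0,0],38]]'; python3 go.py 0.4717 0.2263 0.097 -8.24
```

```text
time: 6.6
tcp_pos: [0.472, 0.2232, 0.3155]
tcp_rot: [0.0, 0.756, 0.655, -0.0]
wrist_force: [0.1, -0.8, -3.4]
gripper_width: 0.509
grip_force: 25.0
t 6.60 grasp [0.472  0.2231 0.1522] theta -8.2 tilt [-0.0001 -0.0006] q7 -0.27 | turn 0.001 shift [ 3.1 -0.7 55.2] | F [ 0.1 -0.8 -3.4] w 44.7 gf 25.0
```

```bash
python3 -m creep '[[[0,0,0],[3,-0.5,20],38],[[0,0,0],[0,0,20],38],[[0,0,0],[0,0,10],38],[[0,0,0],[0,0,3],38],[[0,0,0],[0,0,0],38],[[0,0,0],[0,0,0],38]]'; python3 go.py 0.4717 0.2263 0.096 -8.24
```

```text
time: 7.35
tcp_pos: [0.4722, 0.227, 0.2632]
tcp_rot: [0.0, 0.756, 0.654, 0.001]
wrist_force: [-0.9, -0.2, -3.2]
gripper_width: 0.508
grip_force: 25.0
t 7.35 grasp [0.4724 0.2271 0.0999] theta -8.3 tilt [0.0008 0.0006] q7 -0.21 | turn -0.000 shift [-0.9 -0.5  3.9] | F [-0.9 -0.2 -3.2] w 44.6 gf 25.0
```

```bash
python3 -m creep '[[[0,0,0],[0,0,1.5],38],[[0,0,0],[0,0,1.5],38],[[0,0,0],[0,0,0],38],[[0,0,0],[0,0,0],38]]'; python3 go.py 0.4717 0.2263 0.096 -8.24
```

```text
time: 7.85
tcp_pos: [0.4719, 0.2271, 0.2596]
tcp_rot: [0.0, 0.756, 0.654, -0.0]
wrist_force: [-0.1, -1.0, -2.9]
gripper_width: 0.507
grip_force: 25.0
t 7.85 grasp [0.4719 0.227  0.0963] theta -8.2 tilt [-0. -0.] q7 -0.21 | turn -0.000 shift [-0.8 -0.1  0.3] | F [-0.1 -1.  -2.9] w 44.5 gf 25.0
```

```bash
python3 -m creep '[[[0,0,0],[0,0,1.2],38],[[0,0,0],[0,0,0],38],[[0,0,0],[0,0,0],38]]'; python3 go.py 0.4717 0.2263 0.096 -8.24
```

```text
time: 8.22
tcp_pos: [0.4721, 0.227, 0.259]
tcp_rot: [-0.0, 0.756, 0.654, 0.0]
wrist_force: [-3.1, -0.7, 5.6]
gripper_width: 0.507
grip_force: 25.0
t 8.22 grasp [0.4721 0.2271 0.0957] theta -8.3 tilt [-0.      0.0007] q7 -0.21 | turn -0.000 shift [-0.8 -0.2 -0.3] | F [-3.1 -0.7  5.6] w 44.6 gf 25.0
```

```bash
python3 -m creep '[[[0,0,0],[0,0,0],52],[[0,0,0],[0,0,0],58],[[0,0,0],[0,0,0],64],[[0,0,0],[0,0,-5],64],[[0,0,0],[0,0,-25],64],[[0,0,0],[0,0,-60],64],[[0,0,0.132],[0,0,0],64],[[0,0,0.132],[0,0,0],64],[[0,0,0.132],[0,0,0],64],[[0,0,0.132],[0,0,0],70]]'; python3 go.py 0.383 -0.270 0.15 -38.4
```

```text
time: 9.48
tcp_pos: [0.4719, 0.227, 0.3488]
tcp_rot: [-0.0, 0.902, 0.432, 0.0]
wrist_force: [0.6, -0.0, -0.7]
gripper_width: 0.783
grip_force: 0.0
t 9.47 grasp [0.4719 0.2271 0.1855] theta -38.8 tilt [0.0002 0.0005] q7 -0.76 | turn -0.006 shift [-444.8  239.1   35.3] | F [ 0.6 -0.  -0.7] w 68.8 gf 0.0
```

```bash
python3 -m creep '[[[0,0,0],[-40,21.5,0],75],[[0,0,0],[-52,28,0],75],[[0,0,0],[-52,28,0],75],[[0,0,0],[-52,28,0],75],[[0,0,0],[-52,28,0],75],[[0,0,0],[-52,28,0],75],[[0,0,0],[-52,28,0],75],[[0,0,0],[-52,28,10],75],[[0,0,0],[-39,21.5,25],75],[[0,0,0],[0,0,0],75]]'; python3 go.py 0.383 -0.270 0.025 -38.4
python3 - <<'E'
from m import *
im,d,P=cap("top"); np.savez("t1.npz",im=im,d=d); comps("top",im,d,0.092,0.13);
E
```

```text
time: 10.72
tcp_pos: [0.3804, -0.2726, 0.3127]
tcp_rot: [0.0, 0.903, 0.43, -0.001]
wrist_force: [-0.1, 1.2, -0.4]
gripper_width: 0.854
grip_force: 0.0
t 10.72 grasp [ 0.3801 -0.2729  0.1494] theta -39.1 tilt [-0.0022 -0.0013] q7 0.31 | turn -0.012 shift [  4.4   0.6 124.4] | F [-0.1  1.2 -0.4] w 75.0 gf 0.0
top [179. 122.] 187 mean [0.7736 0.4568 0.112 ] ztop 0.127 rect [781. 454.] [ 45. 174.] 74.3
top [234. 132.] 422 mean [0.7364 0.2737 0.1167] ztop 0.1288 rect [736. 279.] [90. 97.] 89.5
top [200. 137.] 69 mean [0.7214 0.3874 0.112 ] ztop 0.1277 rect [724. 390.] [24. 57.] 46.8
top [219. 160.] 24 mean [0.6383 0.3181 0.1271] ztop 0.1295 rect [637. 316.] [25. 14.] 3.7
top [225. 160.] 21 mean [0.6395 0.2983 0.1273] ztop 0.1294 rect [639. 301.] [15. 26.] 71.1
top [232. 172.] 354 mean [0.6006 0.2782 0.1126] ztop 0.1274 rect [602. 277.] [55. 95.] 11.9
top [246. 188.] 15 mean [0.5513 0.2348 0.0994] ztop 0.1049 rect [552. 236.] [14. 12.] 86.8
top [428. 193.] 166 mean [ 0.5217 -0.3648  0.1   ] ztop 0.1043 rect [ 522. -364.] [45. 47.] 18.1
top [248. 211.] 347 mean [0.4709 0.2257 0.1129] ztop 0.1204 rect [472. 227.] [80. 44.] 82.1
```

```bash
python3 -m creep '[[[0,0,-0.012],[4.5,0.5,40],75],[[0,0,0],[0,0,50],75],[[0,0,0],[0,0,24],75],[[0,0,0],[0,0,8],75],[[0,0,0],[0,0,0],60],[[0,0,0],[0,0,0],43],[[0,0,0],[0,0,0],43],[[0,0,0],[0,0,0],43],[[0,0,0],[0,0,0],43],[[0,0,0],[0,0,0],43]]' 25; python3 go.py 0.383 -0.270 0.025 -38.4
```

```text
time: 12.02
tcp_pos: [0.3868, -0.2652, 0.1923]
tcp_rot: [0.0, 0.898, 0.44, 0.001]
wrist_force: [-0.6, 2.5, 8.6]
gripper_width: 0.566
grip_force: 25.0
t 12.03 grasp [ 0.387  -0.2651  0.029 ] theta -37.8 tilt [0.0016 0.0006] q7 0.53 | turn 0.011 shift [-6.4 -0.1  4. ] | F [-0.6  2.5  8.6] w 49.7 gf 25.0
```

```bash
python3 -m creep '[[[0,0,0],[0,0,-20],43],[[0,0,0],[0,0,-50],43],[[0,0,0],[0,0,-55],43],[[0,0,-0.129],[0,0,0],43],[[0,0,-0.129],[0,0,0],43],[[0,0,-0.129],[0,0,0],43],[[0,0,-0.129],[0,0,0],43],[[0,0,0],[0,0,0],43]]'; python3 go.py 0.4621 0.160 0.16 -8.24
```

```text
time: 13.02
tcp_pos: [0.386, -0.2652, 0.3166]
tcp_rot: [-0.0, 0.757, 0.654, 0.0]
wrist_force: [0.0, -0.5, -2.8]
gripper_width: 0.564
grip_force: 25.0
t 13.03 grasp [ 0.3861 -0.2651  0.1533] theta -8.3 tilt [0.0005 0.0006] q7 0.72 | turn -0.001 shift [431.6  14.3  -6.4] | F [ 0.  -0.5 -2.8] w 49.5 gf 25.0
```

```bash
python3 -m creep '[[[0,0,0],[40,1.3,-8],43],[[0,0,0],[58,2,0],43],[[0,0,0],[58,2,0],43],[[0,0,0],[58,2,0],43],[[0,0,0],[58,2,0],43],[[0,0,0],[58,2,0],43],[[0,0,0],[58,2,0],43],[[0,0,0],[40,1,0],43],[[0,0,0],[0,0,0],43],[[0,0,0],[0,0,0],43]]'; python3 go.py 0.4621 0.160 0.103 -8.24
python3 - <<'E'
from m import *
im,d,P=cap("scene"); np.savez("s1.npz",im=im,d=d)
cv2.imwrite("pics/s1.png",cv2.resize(im[90:260,250:470],None,fx=3.4,fy=3.4,interpolation=cv2.INTER_CUBIC))
E
```

```text
time: 14.28
tcp_pos: [0.4617, 0.1555, 0.3243]
tcp_rot: [0.0, 0.757, 0.654, -0.0]
wrist_force: [-0.6, -0.6, -3.3]
gripper_width: 0.563
grip_force: 25.0
t 14.28 grasp [0.4616 0.1554 0.161 ] theta -8.4 tilt [-0.0005 -0.0009] q7 -0.25 | turn -0.002 shift [ 4.7 -0.2 58. ] | F [-0.6 -0.6 -3.3] w 49.5 gf 25.0
```

View pics/s1.png

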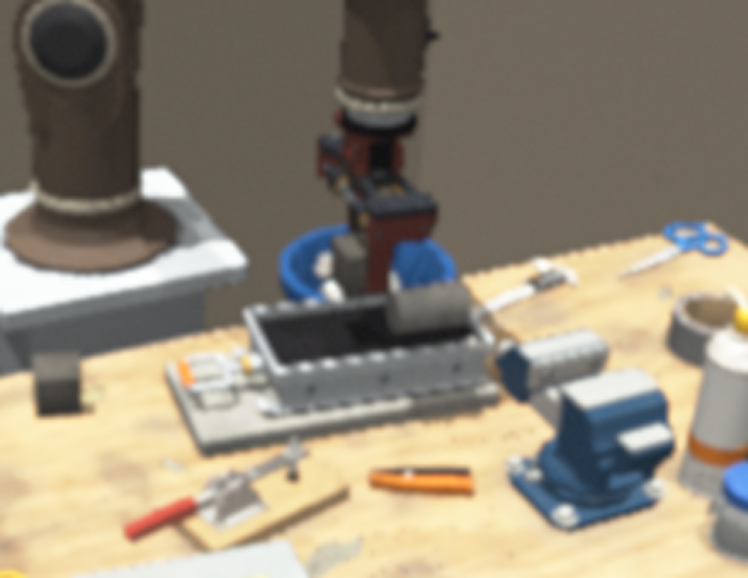

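The crop shows the cube at (350,265), gripped off-centre toward −y, and core B lying in the rear of the tray at (430,307). I'll measure the cube's offset from the grasp before lowering it.

Run:
```python
from m import *
f=np.load("s1.npz"); p=pts(f["d"],par("scene")); im=f["im"]
o=np.array([.462,.159]); a=np.radians(-8.24); ey=np.array([-np.sin(a),np.cos(a)]); ex=np.array([np.cos(a),np.sin(a)])
sx=(p[...,:2]-o)@ex; sy=(p[...,:2]-o)@ey
for z in(.138,.143,.148,.153,.158,.163,.17):
    b=(abs(p[...,2]-z)<.003)&(abs(sx)<.07)&(abs(sy)<.07)
    if b.sum(): print(z,b.sum(),"sy",np.round(np.percentile(sy[b],[0,5,50,95,100]),3),"sx",np.round(np.percentile(sx[b],[0,50,100]),3), im[b].mean(0).round())
```

```text
0.138 23 sy [-0.037 -0.036 -0.023  0.009  0.014] sx [-0.021  0.022  0.028] [83. 86. 88.]
0.143 22 sy [-0.036 -0.036 -0.032  0.001  0.012] sx [-0.02   0.022  0.03 ] [79. 83. 86.]
0.148 22 sy [-0.036 -0.036 -0.021  0.002  0.005] sx [-0.023  0.023  0.035] [57. 62. 71.]
0.153 29 sy [-0.037 -0.036 -0.02   0.003  0.008] sx [-0.017  0.025  0.036] [53. 58. 69.]
0.158 32 sy [-0.036 -0.036 -0.019  0.007  0.009] sx [-0.021  0.024  0.036] [60. 65. 75.]
0.163 25 sy [-0.036 -0.036 -0.016  0.004  0.009] sx [-0.021  0.021  0.035] [60. 63. 73.]
0.17 29 sy [-0.036 -0.036 -0.022  0.006  0.009] sx [-0.019  0.024  0.035] [54. 56. 66.]
```

```bash
python3 -m creep '[[[0,0,0],[5,0,20],43],[[0,0,0],[0,0,22],43],[[0,0,0],[0,0,10],43],[[0,0,0],[0,0,4],43],[[0,0,0],[0,0,1.5],43],[[0,0,0],[0,0,0],43],[[0,0,0],[0,0,0],43]]'; python3 go.py 0.4621 0.160 0.102 -8.24
```

```text
time: 15.2
tcp_pos: [0.4628, 0.1613, 0.2674]
tcp_rot: [0.0, 0.756, 0.654, 0.0]
wrist_force: [0.1, -0.8, -3.7]
gripper_width: 0.569
grip_force: 25.0
t 15.20 grasp [0.4629 0.1614 0.1041] theta -8.3 tilt [0.0006 0.0005] q7 -0.17 | turn -0.000 shift [-1.5 -0.6  2.1] | F [ 0.1 -0.8 -3.7] w 50.0 gf 25.0
```

```bash
python3 -m creep '[[[0,0,0],[0,0,1.2],43],[[0,0,0],[0,0,1.2],43],[[0,0,0],[0,0,0],43],[[0,0,0],[0,0,0],43]]'; python3 go.py 0.4621 0.160 0.102 -8.24
```

```text
time: 15.7
tcp_pos: [0.4628, 0.1612, 0.2653]
tcp_rot: [-0.0, 0.756, 0.654, 0.0]
wrist_force: [-4.4, -1.8, 9.9]
gripper_width: 0.567
grip_force: 25.0
t 15.70 grasp [0.4628 0.1614 0.102 ] theta -8.2 tilt [-0.0001  0.0011] q7 -0.16 | turn -0.000 shift [-1.5 -0.5  0. ] | F [-4.4 -1.8  9.9] w 49.8 gf 25.0
```

```bash
python3 -m creep '[[[0,0,0],[0,0,0],56],[[0,0,0],[0,0,0],62],[[0,0,0],[0,0,-0.5],66],[[0,0,0],[0,0,-5],66],[[0,0,0],[0,0,-25],66],[[0,0,0],[0,0,-60],66],[[0,0,0],[0,0,0],70]]'; python3 go.py 0.523 -0.364 0.18 -8.24
python3 - <<'E'
from m import *
im,d,P=cap("scene"); p=pts(d,P)
o=np.array([.462,.159]); a=np.radians(-8.24); ey=np.array([-np.sin(a),np.cos(a)]); ex=np.array([np.cos(a),np.sin(a)])
sx=(p[...,:2]-o)@ex; sy=(p[...,:2]-o)@ey
for z in(.095,.105,.115,.12):
    b=(abs(p[...,2]-z)<.004)&(abs(sx)<.05)&(sy>-.07)&(sy<.024)
    if b.sum(): print(z,b.sum(),"sy",np.round(np.percentile(sy[b],[0,5,50,95,100]),3),"sx",np.round(np.percentile(sx[b],[0,50,100]),3))
E
```

```text
time: 16.58
tcp_pos: [0.4641, 0.1611, 0.3587]
tcp_rot: [0.0, 0.756, 0.654, 0.003]
wrist_force: [0.3, -0.3, -0.8]
gripper_width: 0.791
grip_force: 0.0
t 16.57 grasp [0.465  0.1617 0.1954] theta -8.3 tilt [0.0056 0.0039] q7 -0.29 | turn -0.001 shift [-512.   132.7   13.7] | F [ 0.3 -0.3 -0.8] w 69.4 gf 0.0
0.095 35 sy [-0.03  -0.03  -0.014  0.014  0.02 ] sx [-0.025  0.023  0.029]
0.105 34 sy [-0.031 -0.03  -0.017  0.015  0.02 ] sx [-0.027  0.022  0.029]
0.115 35 sy [-0.031 -0.03  -0.014  0.017  0.019] sx [-0.024  0.023  0.027]
0.12 50 sy [-0.031 -0.03  -0.009  0.018  0.021] sx [-0.029  0.02   0.026]
```

```bash
python3 -m creep '[[[0,0,0],[-40,10.5,0],82],[[0,0,0],[-58,15,0],82],[[0,0,0],[-58,15,0],82],[[0,0,0],[-58,15,0],82],[[0,0,0],[-58,15,0],82],[[0,0,0],[-58,15,0],82],[[0,0,0],[-58,15,0],82],[[0,0,0],[-58,15,0],82],[[0,0,0],[-40,10,0],82],[[0,0,0],[-26,7,0],82]]'; python3 -m creep '[[[0,0,0],[0,0,20],82],[[0,0,0],[0,0,0],82],[[0,0,0],[0,0,0],82]]';python3 go.py 0.523 -0.364 0.052 -8.24
```

```text
time: 17.88
tcp_pos: [0.5195, -0.3667, 0.3533]
tcp_rot: [-0.001, 0.757, 0.654, -0.001]
wrist_force: [0.5, 1.3, -0.2]
gripper_width: 0.935
grip_force: 0.0
time: 18.25
tcp_pos: [0.5206, -0.363, 0.3344]
tcp_rot: [-0.001, 0.756, 0.655, 0.0]
wrist_force: [0.1, 0.3, 0.7]
gripper_width: 0.935
grip_force: 0.0
t 18.25 grasp [ 0.5205 -0.3628  0.1711] theta -8.2 tilt [-0.0011  0.0013] q7 0.80 | turn 0.001 shift [ -1.    2.8 119.1] | F [0.1 0.3 0.7] w 82.1 gf 0.0
```

```bash
python3 -m creep '[[[0,0,0],[-1,2.5,20],82],[[0,0,0],[0,0,30],82],[[0,0,0],[0,0,30],82],[[0,0,0],[0,0,25],82],[[0,0,0],[0,0,13],82],[[0,0,0],[0,0,0],82],[[0,0,0],[0,0,0],82]]';python3 go.py 0.523 -0.364 0.052 -8.24
```

```text
time: 19.12
tcp_pos: [0.523, -0.3661, 0.2178]
tcp_rot: [0.001, 0.756, 0.654, 0.0]
wrist_force: [-1.3, -0.7, -0.2]
gripper_width: 0.932
grip_force: 0.0
t 19.12 grasp [ 0.5231 -0.3662  0.0545] theta -8.2 tilt [ 0.001  -0.0007] q7 0.89 | turn -0.000 shift [ 2.1 -0.4  2.5] | F [-1.3 -0.7 -0.2] w 81.8 gf 0.0
```

```bash
python3 -m creep '[[[0,0,0],[2,0,1.5],70],[[0,0,0],[0,0,0],58],[[0,0,0],[0,0,0],43],[[0,0,0],[0,0,0],43],[[0,0,0],[0,0,0],43],[[0,0,0],[0,0,0],43],[[0,0,0],[0,0,0],43]]' 30;python3 go.py 0.523 -0.364 0.052 -8.24; python3 -m creep '[[[0,0,0],[0,0,-20],43],[[0,0,0],[0,0,-50],43],[[0,0,0],[0,0,-55],43],[[0,0,0],[0,0,0],43]]'; python3 go.py 0.453 0.098 0.17 -8.24
```

```text
time: 20.0
tcp_pos: [0.5231, -0.3639, 0.2158]
tcp_rot: [0.0, 0.756, 0.654, 0.0]
wrist_force: [0.9, 0.3, 2.5]
gripper_width: 0.562
grip_force: 30.0
t 20.00 grasp [ 0.5231 -0.3639  0.0525] theta -8.2 tilt [ 0.0004 -0.0001] q7 0.89 | turn -0.000 shift [-0.1 -0.1  0.5] | F [0.9 0.3 2.5] w 49.4 gf 30.0
time: 20.5
tcp_pos: [0.5231, -0.3652, 0.3455]
tcp_rot: [0.003, 0.756, 0.654, 0.001]
wrist_force: [0.4, -0.1, -5.7]
gripper_width: 0.569
grip_force: 30.0
t 20.50 grasp [ 0.5241 -0.3659  0.1822] theta -8.3 tilt [ 0.0062 -0.0038] q7 0.80 | turn -0.001 shift [ 448.9 -136.9   10. ] | F [ 0.4 -0.1 -5.7] w 50.0 gf 30.0
```

```bash
python3 -m creep '[[[0,0,0],[35,-10.5,-5],43],[[0,0,0],[55,-17,0],43],[[0,0,0],[58,-18,0],43],[[0,0,0],[58,-18,0],43],[[0,0,0],[58,-18,0],43],[[0,0,0],[58,-18,0],43],[[0,0,0],[58,-18,0],43],[[0,0,0],[40,-12,0],43],[[0,0,0],[20,-6,0],43],[[0,0,0],[5,-1,0],43]]';python3 -m creep '[[[0,0,0],[0,0,0],43],[[0,0,0],[0,0,0],43]]'; python3 go.py 0.453 0.0975 0.13 -8.24
```

```text
time: 21.75
tcp_pos: [0.4508, 0.0974, 0.3449]
tcp_rot: [-0.0, 0.755, 0.655, -0.001]
wrist_force: [0.4, 0.3, -3.5]
gripper_width: 0.571
grip_force: 30.0
time: 22.0
tcp_pos: [0.4518, 0.0948, 0.3455]
tcp_rot: [0.0, 0.757, 0.654, -0.0]
wrist_force: [-0.0, 0.0, -4.3]
gripper_width: 0.571
grip_force: 30.0
t 22.00 grasp [0.4518 0.0947 0.1822] theta -8.4 tilt [-0.0002 -0.0004] q7 -0.17 | turn -0.002 shift [ 2.9  0.8 52.2] | F [-0.   0.  -4.3] w 50.1 gf 30.0
```

```bash
python3 -m creep '[[[0,0,0],[2,0.8,15],43],[[0,0,0],[0,0,20],43],[[0,0,0],[0,0,12],43],[[0,0,0],[0,0,5],43],[[0,0,0],[0,0,1],43],[[0,0,0],[0,0,0],43],[[0,0,0],[0,0,0],43]]'; python3 go.py 0.453 0.0975 0.1255 -8.24
```

```text
time: 22.88
tcp_pos: [0.453, 0.0981, 0.2929]
tcp_rot: [0.0, 0.756, 0.654, 0.0]
wrist_force: [0.2, 0.6, -4.6]
gripper_width: 0.566
grip_force: 30.0
t 22.88 grasp [0.4531 0.0982 0.1296] theta -8.2 tilt [0.0007 0.0005] q7 -0.07 | turn 0.000 shift [-0.7  0.   4.1] | F [ 0.2  0.6 -4.6] w 49.7 gf 30.0
```

```bash
python3 -m creep '[[[0,0,0],[0,0,2],43],[[0,0,0],[0,0,1.5],43],[[0,0,0],[0,0,0.7],43],[[0,0,0],[0,0,0],43],[[0,0,0],[0,0,0],43]]'; python3 go.py 0.453 0.0975 0.1255 -8.24
```

```text
time: 23.5
tcp_pos: [0.4528, 0.098, 0.2886]
tcp_rot: [-0.0, 0.756, 0.654, 0.0]
wrist_force: [-3.3, 0.5, 5.7]
gripper_width: 0.565
grip_force: 30.0
t 23.50 grasp [0.4528 0.0981 0.1253] theta -8.3 tilt [-0.0002  0.0005] q7 -0.06 | turn -0.000 shift [-0.5  0.3 -0.2] | F [-3.3  0.5  5.7] w 49.6 gf 30.0
```

```bash
python3 -m creep '[[[0,0,0],[0,0,0],56],[[0,0,0],[0,0,0],62],[[0,0,0],[0,0,0],66],[[0,0,0],[0,0,-10],66],[[0,0,0],[0,0,-50],66],[[0,0,0],[0,0,-50],66],[[0,0,0],[0,0,0],66]]'; python3 -m creep '[[[0,0,0.175],[0,0,0],66],[[0,0,0.175],[0,0,0],66],[[0,0,0.175],[0,0,0],60],[[0,0,0.175],[0,0,0],50],[[0,0,0.175],[0,0,0],40],[[0,0,0.175],[0,0,0],40],[[0,0,0.175],[0,0,0],40],[[0,0,0.175],[0,0,0],40],[[0,0,0.171],[0,0,0],40],[[0,0,0],[0,0,0],40]]';python3 go.py 0.433 -0.036 0.13 81.76
```

```text
time: 24.38
tcp_pos: [0.454, 0.0976, 0.4018]
tcp_rot: [0.0, 0.756, 0.654, 0.003]
wrist_force: [-0.7, 0.7, -0.8]
gripper_width: 0.754
grip_force: 0.0
time: 25.62
tcp_pos: [0.4526, 0.0981, 0.3979]
tcp_rot: [0.001, 0.997, -0.072, -0.0]
wrist_force: [-0.4, 0.1, -0.0]
gripper_width: 0.457
grip_force: 0.0
t 25.62 grasp [0.4525 0.0979 0.2346] theta -98.2 tilt [-0.0006 -0.0014] q7 -1.60 | turn 0.001 shift [ -0.  135.1 104.8] | F [-0.4  0.1 -0. ] w 40.1 gf 0.0
```

```bash
python3 -m creep '[[[0,0,0],[0,50,0],40],[[0,0,0],[0,60,0],40],[[0,0,0],[0,60,0],40],[[0,0,0],[0,60,0],40],[[0,0,0],[0,40,0],40],[[0,0,0],[0,0,0],40]]'
python3 - <<'E'
from m import *
T=[]
for n in("scene","top"):
    im,d,P=cap(n); np.savez(n+"2.npz",im=im,d=d)
    w=(160,240,285,405) if n=="scene" else (185,245,228,340)
    T.append(cv2.resize(im[w[0]:w[1],w[2]:w[3]],(720,480 if n=="scene" else 400),interpolation=cv2.INTER_CUBIC)[:290 if 0 else None])
    p=pts(d,P);h=cv2.cvtColor(im,cv2.COLOR_BGR2HSV)
    k=(h[...,0]<20)&(h[...,1]>130)&(h[...,2]>100)&(abs(p[...,0]-.433)<.03)&(abs(p[...,1]+.036)<.035)&(p[...,2]>.035)
    uv=np.argwhere(k)[:,::-1]; print(n,len(uv),uv.mean(0),"mean",p[k].mean(0),"zmax",p[k][:,2].max(),"rayrect .057",cv2.minAreaRect((ray(P,uv,.057)[:,:2]*1000).astype(np.float32)))
    if n=="top": comps(n,im,d,.1,.2)
a=np.vstack(T); cv2.imwrite("pics/2.png",cv2.resize(a,None,fx=.68,fy=.68))
E
```

```text
time: 26.38
tcp_pos: [0.4126, -0.1727, 0.3985]
tcp_rot: [0.0, 0.997, -0.074, 0.0]
wrist_force: [-0.2, 1.0, -0.6]
gripper_width: 0.457
grip_force: 0.0
scene 15 [304.13333333 199.33333333] mean [ 0.43858996 -0.036511    0.06021087] zmax 0.06441986732468563 rayrect .057 ((434.54241943359375, -34.94605255126953), (9.149767875671387, 31.9078369140625), 78.80845642089844)
top 36 [328.5 223. ] mean [ 0.43296791 -0.03508004  0.05805237] zmax 0.06750784721264558 rayrect .057 ((433.0625915527344, -35.101722717285156), (10.054487228393555, 33.6075553894043), 88.75595092773438)
top [176. 119.] 1564 mean [0.7695 0.4517 0.1633] ztop 0.1821 rect [780. 437.] [125. 190.] 89.9
top [232. 134.] 649 mean [0.7263 0.2777 0.1234] ztop 0.1339 rect [736. 279.] [96. 91.] 0.6
top [232. 167.] 560 mean [0.6182 0.2789 0.1229] ztop 0.1329 rect [617. 280.] [70. 87.] 1.3
top [248. 211.] 330 mean [0.4718 0.2261 0.1136] ztop 0.12 rect [472. 227.] [81. 44.] 82.1
top [278. 215.] 489 mean [0.4563 0.1261 0.1441] ztop 0.1757 rect [458. 126.] [109.  51.] 81.3
```

View pics/2.png

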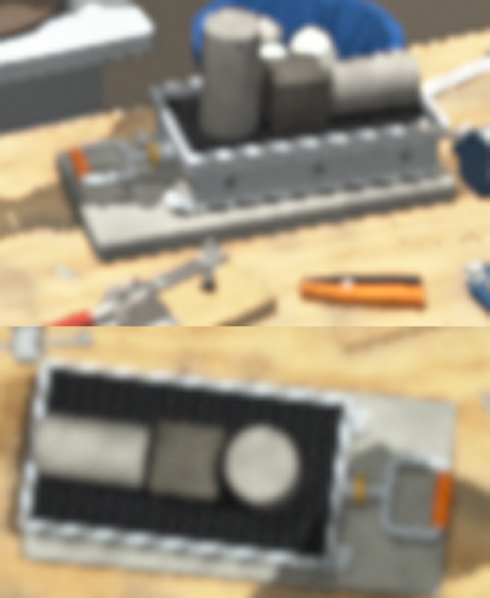

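The picture shows the short core, cube and tall core in line on the tray floor, and the orange grip at top-view pixel (328.5,223), i.e. (0.4335,-0.035). That matches the expected (0.434,-0.035). Next is the handle.

```bash
python3 go.py 0.4335 -0.036 0.11 81.76; python3 -m creep '[[[0,0,0],[0,-40,20],28],[[0,0,0],[0,-55,30],28],[[0,0,0],[0,-30,40],28],[[0,0,0],[0,-10,30],28],[[0,0,0],[0,0,0],28],[[0,0,0],[0,0,0],28]]'; python3 go.py 0.4335 -0.036 0.053 81.76
```

```text
t 26.48 grasp [ 0.4137 -0.1693  0.2349] theta -98.2 tilt [-0.0002  0.0004] q7 -1.12 | turn 0.001 shift [   0.5 -134.7  124.9] | F [-0.6  0.9 -0.7] w 40.0 gf 0.0
time: 27.22
tcp_pos: [0.4337, -0.0356, 0.2793]
tcp_rot: [0.0, 0.997, -0.071, 0.0]
wrist_force: [0.8, -0.5, 0.3]
gripper_width: 0.316
grip_force: 0.0
t 27.23 grasp [ 0.4337 -0.0357  0.116 ] theta -98.2 tilt [ 0.0006 -0.0003] q7 -1.18 | turn 0.001 shift [-0.2  0.4 63. ] | F [ 0.8 -0.5  0.3] w 27.8 gf 0.0
```

```bash
python3 -m creep '[[[0,0,0],[0,0,15],28],[[0,0,0],[0,0,15],28],[[0,0,0],[0,0,0],28],[[0,0,0],[0,0,0],28]]'; python3 go.py 0.4335 -0.036 0.053 81.76
```

```text
time: 27.72
tcp_pos: [0.4338, -0.0361, 0.2495]
tcp_rot: [-0.0, 0.997, -0.072, 0.001]
wrist_force: [-0.4, -0.8, 0.8]
gripper_width: 0.321
grip_force: 0.0
t 27.73 grasp [ 0.434  -0.036   0.0862] theta -98.3 tilt [0.0016 0.0004] q7 -1.11 | turn -0.001 shift [-0.6  0.1 33.2] | F [-0.4 -0.8  0.8] w 28.1 gf 0.0
```

```bash
python3 -m creep '[[[0,0,0],[0,0,12],28],[[0,0,0],[0,0,12],28],[[0,0,0],[0,0,8],28],[[0,0,0],[0,0,0],28],[[0,0,0],[0,0,0],28]]'; python3 go.py 0.4335 -0.036 0.053 81.76
```

```text
time: 28.35
tcp_pos: [0.4334, -0.0359, 0.2164]
tcp_rot: [0.0, 0.997, -0.072, -0.0]
wrist_force: [0.3, -0.7, 0.1]
gripper_width: 0.321
grip_force: 0.0
t 28.35 grasp [ 0.4334 -0.036   0.0531] theta -98.3 tilt [-0.0001 -0.0002] q7 -1.04 | turn -0.001 shift [0.1 0.  0.1] | F [ 0.3 -0.7  0.1] w 28.2 gf 0.0
```

```bash
python3 -m creep '[[[0,0,0],[0,0,0],20],[[0,0,0],[0,0,0],15],[[0,0,0],[0,0,0],8],[[0,0,0],[0,0,0],8],[[0,0,0],[0,0,0],8],[[0,0,0],[0,0,0],8]]' 15; python3 go.py 0.4335 -0.036 0.053 81.76
```

```text
time: 29.1
tcp_pos: [0.4334, -0.036, 0.2165]
tcp_rot: [0.0, 0.997, -0.072, 0.0]
wrist_force: [-0.9, -3.0, 1.5]
gripper_width: 0.132
grip_force: 15.0
t 29.10 grasp [ 0.4335 -0.036   0.0532] theta -98.3 tilt [ 0.0003 -0.0003] q7 -1.04 | turn -0.001 shift [ 0.  -0.   0.2] | F [-0.9 -3.   1.5] w 11.6 gf 15.0
```

```bash
python3 -m creep '[[[0,0,0],[0,3,0],8],[[0,0,0],[0,4,0],8],[[0,0,0],[0,4,0],8],[[0,0,0],[0,4,0],8],[[0,0,0],[0,4,0],8],[[0,0,0],[0,4,0],8],[[0,0,0],[0,4,0],8],[[0,0,0],[0,3,0],8],[[0,0,0],[0,0,0],8],[[0,0,0],[0,0,0],8]]'; python3 go.py 0.4335 -0.036 0.053 81.76
python3 - <<'E'
from m import *
T=[]
for n in("scene","top"):
    im,d,P=cap(n); np.savez(n+"3.npz",im=im,d=d)
    if n=="top": comps(n,im,d,.1,.2,200)
    w=(165,235,280,400) if n=="scene" else (185,245,228,350)
    T.append(cv2.resize(im[w[0]:w[1],w[2]:w[3]],(600,300),interpolation=cv2.INTER_CUBIC))
cv2.imwrite("pics/3.png",np.vstack(T))
E
```

```text
time: 30.35
tcp_pos: [0.4291, -0.0653, 0.2164]
tcp_rot: [-0.0, 0.997, -0.072, 0.0]
wrist_force: [1.3, 4.5, 4.4]
gripper_width: 0.134
grip_force: 15.0
t 30.35 grasp [ 0.4292 -0.0653  0.0531] theta -98.3 tilt [0.0001 0.0003] q7 -0.98 | turn -0.000 shift [  0.1 -29.6   0.1] | F [1.3 4.5 4.4] w 11.8 gf 15.0
top [176. 119.] 1566 mean [0.7696 0.4517 0.1636] ztop 0.1823 rect [780. 437.] [126. 190.] 89.9
top [232. 137.] 514 mean [0.7154 0.2774 0.1264] ztop 0.1344 rect [721. 279.] [66. 92.] 0.1
top [232. 167.] 557 mean [0.6183 0.2785 0.1233] ztop 0.1333 rect [618. 280.] [68. 86.] 0.4
top [248. 211.] 334 mean [0.4714 0.226  0.1138] ztop 0.1201 rect [472. 227.] [81. 44.] 82.5
top [278. 215.] 485 mean [0.4562 0.126  0.1441] ztop 0.1758 rect [458. 126.] [109.  51.] 80.9
```

View pics/3.png

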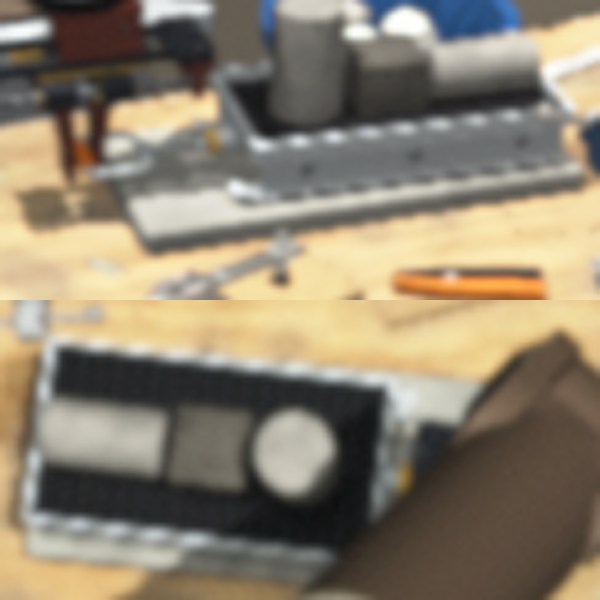

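The picture shows the fingers on the orange grip at (85,155), the rod partly drawn, and the sled and specimens unmoved. I'll draw the last 10 mm.

```bash
python3 -m creep '[[[0,0,0],[0,3,0],8],[[0,0,0],[0,3,0],8],[[0,0,0],[0,2.5,0],8],[[0,0,0],[0,2,0],8],[[0,0,0],[0,0,0],8],[[0,0,0],[0,0,0],8],[[0,0,0],[0,0,0],8],[[0,0,0],[0,0,0],8],[[0,0,0],[0,0,0],8],[[0,0,0],[0,0,0],8]]'; python3 go.py 0.4335 -0.036 0.053 81.76
python3 - <<'E'
from m import *
im,d,P=cap("scene"); p=pts(d,P); h=cv2.cvtColor(im,cv2.COLOR_BGR2HSV)
def sled(xy): a=np.radians(-8.24); return (np.array(xy)-[.462,.159])@np.array([-np.sin(a),np.cos(a)])
# along the rod: project mouth-relative points 0..60mm to pixels
a=np.radians(-8.24); ey=np.array([-np.sin(a),np.cos(a),0]); K=np.array(P["intrinsics"]); Rm=P["rotation"].T
for e in (0,5,10,20,30,40,50,60,85,95,100):
    w=np.array([.462,.159,.055])-(.136+e/1000)*ey; c=Rm@(w-np.array(P["origin"]))
    uv=cv2.projectPoints(c.reshape(1,1,3),np.zeros(3),np.zeros(3),K,np.array(P["D"]))[0].ravel(); i,j=np.round(uv).astype(int); print(e,uv.round(1),im[j,i],h[j,i])
cv2.imwrite("pics/4.png",cv2.resize(im[180:225,275:350],None,fx=10,fy=10,interpolation=cv2.INTER_CUBIC))
im,d,P=cap("top"); comps("top",im,d,.1,.2,300)
E
```

```text
time: 31.7
tcp_pos: [0.4277, -0.0754, 0.2164]
tcp_rot: [-0.0, 0.997, -0.072, -0.0]
wrist_force: [0.4, 7.0, 4.2]
gripper_width: 0.128
grip_force: 15.0
t 31.70 grasp [ 0.4276 -0.0753  0.0531] theta -98.2 tilt [-0.0001  0.0008] q7 -0.96 | turn 0.000 shift [  0.2 -39.7   0.1] | F [0.4 7.  4.2] w 11.2 gf 15.0
0 [320.6 197.5] [ 64 102 144] [ 14 142 144]
5 [319.2 197.6] [122 122 132] [  0  19 132]
10 [317.8 197.8] [132 133 130] [ 80   6 133]
20 [315.1 198.2] [120 122 121] [ 45   4 122]
30 [312.4 198.6] [114 116 113] [ 70   7 116]
40 [309.6 199. ] [120 121 119] [ 75   4 121]
50 [306.8 199.4] [132 134 133] [ 45   4 134]
60 [304.1 199.8] [118 122 120] [ 45   8 122]
85 [297.1 200.8] [51 59 81] [ 8 94 81]
95 [294.3 201.2] [ 28  72 136] [ 12 203 136]
100 [292.9 201.4] [ 26  73 138] [ 13 207 138]
top [176. 119.] 1569 mean [0.7696 0.4518 0.1631] ztop 0.1822 rect [780. 437.] [126. 191.] 89.9
top [232. 137.] 523 mean [0.7159 0.2776 0.1259] ztop 0.1343 rect [721. 278.] [91. 67.] 88.7
top [232. 167.] 573 mean [0.6176 0.2786 0.1226] ztop 0.133 rect [618. 280.] [87. 69.] 89.8
top [248. 211.] 333 mean [0.4714 0.2259 0.1137] ztop 0.1205 rect [472. 227.] [81. 45.] 81.7
top [278. 214.] 484 mean [0.4564 0.1261 0.1442] ztop 0.1755 rect [458. 126.] [109.  50.] 81.6
```

View pics/4.png

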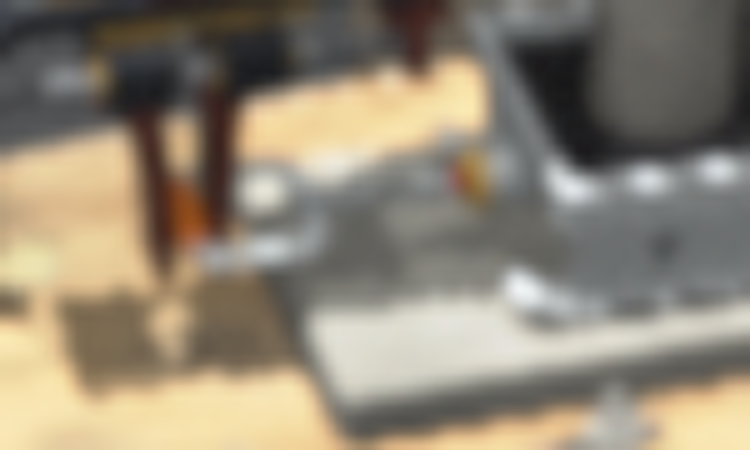

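The red band shows at the brass collar, at crop (460,178), and about half of it is out. The TCP has travelled 39.7 mm and the force is about 7 N, both consistent with 40 mm. The sled hasn't moved, so I'm handing in.

```bash
python3 -c "from cell import job_done; print(job_done())"
```

```text
the job is handed in; nothing more can be done
None
```

The job is handed in, verdict not shown: all three specimens are in the sled's tray and the handle is held drawn out about 40 mm, with the red band at the tube's mouth and the sled unmoved.

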